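Hook a vial tray into the bench shaker

ROBOT

A 7-joint arm with a two-finger parallel gripper is mounted at the origin on the work surface. World frame = base frame: x ahead of the robot, y to its left, z up, the work surface at z = 0. Lengths are in mm, angles in rad, forces in N, time in s.
With the tool pointing down it reaches from about 400 to 900 mm from the base axis. Payload 5.6 kg.
Tool frame: the origin (TCP) lies midway between the tips of the shut fingers; the grasp point (between the pads) lies 19 mm behind it; x points along the fingers, y is the direction in which the jaws open and shut, and the axes are right-handed (so a half turn about x gives the same grasp; the last joint's range is limited). The gripper opens to 92 mm and grips with 3 to 60 N. Pads are 20 mm wide; open, the fingers measure 128 mm over their backs; the gripper's body (75 mm by 189 mm) begins 69 mm behind the grasp point.
Start: joints at [-1.368, 0.468, -0.012, 1.603, 0.006, 1.071, -0.056], TCP at [158.209, 630.46, 191.192] pointing down, gripper open.
Joint ranges: [-2.53, 2.53], [-0.31, 2.02], [-1.57, 1.55], [0.28, 2.44], [-1.29, 4.43], [0.15, 1.84], [-2.92, 2.92]. Speed limits (rad/s): [2.57, 2.57, 3.14, 3.14, 3.14, 3.14, 3.14].

INTERFACE

Orientations are given as a rotation vector (axis times angle).
In Python, from cell import robot, grip, kin, viewer gives the robot as it stands. Calls block until the motion is done:
- robot.movep(position, orientation): joint-space move of the TCP to a pose.
- robot.servo_line(position, feed=150, rotation=None): straight line of the TCP; rotation=None keeps the orientation; feed is the mean speed in mm/s.
- robot.goto_joints(angles): joint-space move.
- grip(opening, newtons=None): opening from 0.0 (shut) to 1.0 (fully open); newtons is the grip in N (None keeps the last); returns when the fingers have stopped.
- robot.hold(seconds).
- kin.ik(position, orientation): joint angles nearest the present ones, or None.
- robot.observe(): the state.
- viewer.read_camera(name): name is "scene" or "side" or "wrist"; returns the picture (384x512x3 uint8, red, green, blue); there is no depth.
- viewer.camera_info(name): a dict with "camera_matrix" (3x3 intrinsics, pixels), "k1" (the pictures are not rectified: a ray, as slopes to the right and down, at radius r is drawn at 1 + k1 r^2 times it, then the intrinsics apply), "R" (3x3) and "t" (3): a world point X has camera coordinates R X + t. Camera axes: x right, y down, z forward; pixel columns grow to the right and rows downward; lengths in mm; the calibration is good to about 2 mm. A picture is of the moment at which its call begins: read the wrist's pose just before it. camera_info takes no time and is no camera call; for the wrist camera it gives the pose at the moment of the call.
A pose or a line that the arm cannot do raises robot.IKError and nothing moves.
- robot.job_done(): hands the job in, once; it reports no verdict.
Trained networks look in the newest picture that a camera, given by its name, has taken for a name from the list of things; names that differ only in an ending like _2 or _b are one class to them, and where a whole thing is asked for, a point or a joint stands for the part that bears it (a point fixed in the world has none). Each returns a list of dicts, best first, with "confidence" (0 to 1); they miss things now and then, are a little off and sometimes report something else, mostly with a low value. They report only what shows in the picture. A call takes as long as a camera call. They do not tell look-alikes from the thing itself.
- viewer.silhouettes(name, camera): "mask" (384x512 bool, what is visible of it).
- viewer.pinpoint(name, camera): "at" ([x, y, z] in mm, in the coordinates of the camera as it stood for that picture, good to about 4 mm: a listed point, or the origin of a listed thing).
The state is a dict: "t": time; "joints": joint angles; "joint_velocities": joint speeds; "joint_torque": joint torques, N m; "tcp_pos": TCP position; "tcp_rot": TCP orientation; "contact_force": force on the tool from outside, world axes, zero at the start; "wrist_torque": the same for the moment, N m; "grip_width": opening from 0.0 (shut) to 1.0 (fully open).
Only numpy, scipy, OpenCV 4.12 (cv2) and the standard library are available. Lean on these libraries where they do the work, as an engineer would, in place of code of your own. Each camera call takes 0.05 s, during which the arm holds its last target. There are 200 camera calls.

TASK

Load the tray that carries the vials into the bay on top of the white shaker: pick it up by its handle, slip its bare end under the metal lip with the other end still raised, then swing that end down until the tray lies flat on the bay floor, and only then let go. Leave the empty tray, the beaker and the jar where they are.

Things in the scene. Friction and masses are not known exactly. Their poses are not given: they have to be found in the camera images.
- vial_tray: Tray to load: rigid grey plate 150 (x) x 100 (y) x 8 mm, 0.15 to 0.31 kg, flat on the bench left or right of the shaker. Origin: centre of the underside; z up; +x to its bare end, within 30 deg of world -x at the start. Eight fixed amber vials (18 mm diameter, tops 38 mm above the origin) at y = -37 and +37, x = -60, -34, -8, +18 mm; the last 48 mm to the +x edge are bare.
- vial_tray_handle (a point): Top centre of the vial tray's handle, (0, 0, 50) mm in the tray's frame (same axes). The handle is a solid upright slab in the middle of the plate: 14 mm thick along x, 40 mm wide along y, from the plate's top (8 mm above the tray's origin) up to this point. Grip it across the 14 mm, fingers on its +x and -x sides.
- vial_tray_tongue (a point): Middle of the lower edge of the vial tray's bare end, (75, 0, 0) mm in the tray's frame (same axes). This edge goes under the lip.
- vial_tray_tail (a point): Middle of the lower edge of the vial tray's other end, (-75, 0, 0) mm in the tray's frame (same axes).
- shaker: Low white shaker fixed on the bench, 220 (x) x 160 (y) mm, its top an open tray bay. Origin: centre of its underside on the bench; z up; +x to the end with the metal lip, which is the end nearer the robot (within 20 deg of world -x). A low wall 16 mm above the bay floor closes both sides (20 mm thick) and the -x end (25 mm thick, control panel outside).
- bay_floor (a point): Centre of the flat black bay floor, (0, 0, 50) mm in the shaker's frame (same axes). The floor runs from x = -85 to +85 mm and y = -60 to +60 mm. A seated tray has its origin here, its axes along these, with 10 mm of play each way in x and y.
- lip_edge (a point): Middle of the lip's lower free edge, (59, 0, 72) mm in the shaker's frame (same axes). The bare steel lip, 6 mm thick and 160 mm wide, overhangs the floor from x = 59 to 85 mm, 22 mm above it; closed behind at 85. From this edge to the -x wall are 144 mm: the 150 mm tray cannot drop in flat, but tilted 20 deg, bare end low, it goes under.
- empty_tray: Bystander: same plate and handle, but flat black spots instead of vials. Loose, on the other side of the shaker. Origin and axes as for the vial tray.
- beaker: Bystander: glass beaker, loose, 68 mm diameter, 85 mm high; origin at the centre of its underside.
- reagent: Bystander: white screw-capped jar, loose, 64 mm diameter, 120 mm high; origin at the centre of its underside.
There are look-alikes about, which are no part of the job. Leave any purple or turquoise look-alike of the vial_tray alone.

How it is judged:
By the outcome, as a careful person would: the job done as asked, in the order asked, and still so for the second after the job is handed in, with the robot touching nothing.
It also fails if it takes over 38 s, if anything falls off the work surface, if the arm or the gripper's body presses on something with over 40 N, if the wrist force passes 120 N, or if a joint passes its speed limit or range.

## Working session

There is one attempt and no reset: what is moved stays moved. The work goes in short steps, each a Python script; the robot and the scene stay as the last script left them, time stands still between calls to the robot, and variables do not carry over. Pictures are saved under pics/ and viewed, on a budget of 10 in all, crops included, one or two more only if the job needs it, and the job is handed in when it is done.

```bash
ls; mkdir -p pics; cat > h.py <<'E'
import numpy as np, cv2
from scipy.spatial.transform import Rotation as Ro
from cell import robot, grip, kin, viewer
def shot(c,fn=None):
    inf=viewer.camera_info(c); im=viewer.read_camera(c)
    if fn: cv2.imwrite('pics/'+fn,cv2.cvtColor(im,cv2.COLOR_RGB2BGR))
    return im,inf
def w(inf,p): return np.array(inf['R']).T@(np.array(p)-np.array(inf['t']))
def px(inf,X):
    c=np.array(inf['R'])@np.array(X)+np.array(inf['t']); s=c[:2]/c[2]; s=s*(1+inf['k1']*(s@s))
    K=np.array(inf['camera_matrix']); return (K@[s[0],s[1],1])[:2]
def pin(n,c,inf):
    return [(round(d['confidence'],2),w(inf,d['at']).round(1),px(inf,w(inf,d['at'])).round()) for d in viewer.pinpoint(n,c)]
E
python3 - <<'E'
from h import *
for c in ['scene','side']:
    im,inf=shot(c,c+'1.png')
    for n in ['vial_tray','vial_tray_handle','vial_tray_tongue','vial_tray_tail','bay_floor','lip_edge','shaker','empty_tray','beaker','reagent']:
        print(c,n,*pin(n,c,inf),sep='\n   ')
print(robot.observe()['t'])
a=cv2.imread('pics/scene1.png');b=cv2.imread('pics/side1.png')
E
```

```text
pics
scene
   vial_tray
   (0.95, array([456.4, 336.5,  -1.5]), array([283., 165.]))
   (0.72, array([248. , 322.5,  -5.3]), array([232., 150.]))
   (0.66, array([521.8, 535.8,  -2.5]), array([324., 146.]))
scene
   vial_tray_handle
   (0.95, array([521.3, 533. ,  54.1]), array([326., 133.]))
   (0.89, array([243.7, 327. ,  50.7]), array([231., 136.]))
   (0.62, array([457.6, 337.2,  48.3]), array([284., 153.]))
scene
   vial_tray_tongue
   (0.9, array([599.5, 543.8,  -3.7]), array([345., 151.]))
   (0.88, array([ 2.283e+02,  3.943e+02, -3.000e-01]), array([239., 140.]))
   (0.73, array([ 3.837e+02,  3.498e+02, -1.000e-01]), array([267., 157.]))
scene
   vial_tray_tail
   (0.81, array([528. , 320.9,  -1. ]), array([300., 174.]))
   (0.81, array([268.1, 251.1,  -0.4]), array([225., 160.]))
   (0.62, array([4.487e+02, 5.284e+02, 2.000e-01]), array([306., 141.]))
   (0.21, array([6.913e+02, 2.626e+02, 6.000e-01]), array([339., 199.]))
scene
   bay_floor
   (0.73, array([520.2,  25.7,  46.1]), array([249., 211.]))
scene
   lip_edge
   (0.85, array([465.5,  15.6,  72.9]), array([230., 198
[... 1180 characters left out ...]
. ,   3.1]), array([246., 168.]))
   (0.85, array([449.3, 525.8,   2.6]), array([215., 137.]))
   (0.82, array([275.2, 252.6,   2.5]), array([165., 192.]))
side
   bay_floor
   (0.78, array([522. ,  27.8,  52.6]), array([265., 223.]))
side
   lip_edge
   (0.79, array([461.8,  22.3,  71.5]), array([240., 222.]))
side
   shaker
   (0.88, array([523.6,  26.6,  -6. ]), array([265., 240.]))
side
   empty_tray
side
   beaker
   (0.82, array([691.1, 268.4,   1.5]), array([302., 173.]))
   (0.19, array([385.5, 347.3,  -2.2]), array([201., 170.]))
side
   reagent
   (0.98, array([ 6.945e+02, -2.792e+02,  3.000e-01]), array([384., 341.]))
   (0.6, array([694.3, 271.7,   1.6]), array([303., 173.]))
1.1
```

View pics/scene1.png

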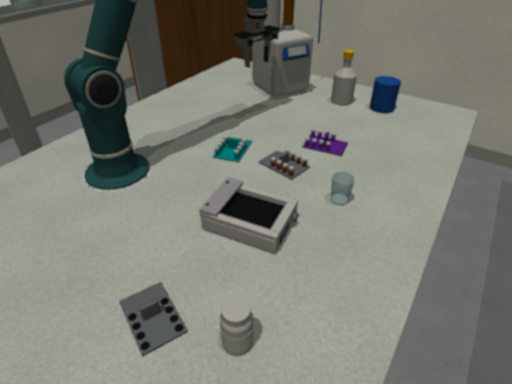

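View pics/side1.png

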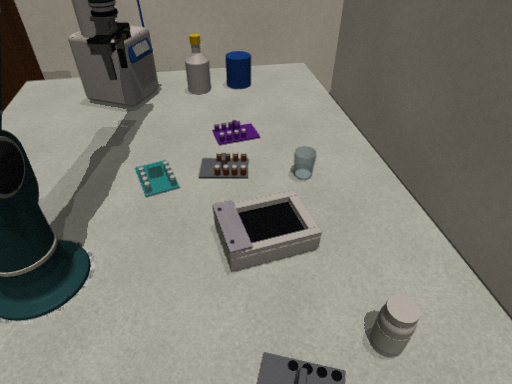

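The vial-tray candidates are the turquoise tray at scene (232,150), the purple one at (325,145), and the grey plate with amber vials at (284,163). The empty grey tray is at (150,316). I choose the grey one with amber vials, at world (456,337). Next I'll look from above it with the wrist camera.

```bash
cat >> h.py <<'E'
def yawm(a): return Ro.from_euler('z',a).as_matrix()
def tool(T,s):  # T: 3x3 tray axes -> tool rotvec
    X=-T[:,2]; Y=s*T[:,0]; return Ro.from_matrix(np.c_[X,Y,np.cross(X,Y)]).as_rotvec()
def ti(): return round(robot.observe()['t'],2)
E
python3 - <<'E'
from h import *
a=np.arctan2(27.5,-141.5)
for s in (1,-1):
    for nm,(p,yaw) in dict(tray=([456,337,200],a),sh=([522,27,200],np.radians(188))).items():
        print(s,nm,kin.ik(p,tool(yawm(yaw),s)))
        print(s,nm,'tilt',kin.ik(p,tool(yawm(yaw)@Ro.from_euler('y',20,degrees=True).as_matrix(),s)))
E
```

```text
1 tray [-0.56465392  0.32838105 -0.16141277  1.79309052  0.06068253  1.02491249
  2.20052694]
1 tray tilt [-0.80505554  0.22400315 -0.09202641  1.98655878  0.45711595  0.81717347
  1.75984731]
1 sh [-1.12068019  0.55193555  1.36639112  1.95716089 -0.60113761  1.13795028
 -2.51055117]
1 sh tilt [ 1.01906711  0.26196049 -1.23387284  2.12863922  0.4514227   0.61291354
  2.79002033]
-1 tray [-1.03984837  0.32740069  0.42738533  1.82476041 -0.15682347  1.02257824
 -0.74241298]
-1 tray tilt [-1.27371939  0.22079427  0.44654727  2.01534331  0.29636127  0.76753548
 -1.23487225]
-1 sh [-0.67255024  0.26774837  0.66357987  1.93795287 -0.19494484  0.99952625
  0.21949136]
-1 sh tilt [-0.8104089   0.03401173  0.73349454  2.2184908  -0.08174477  0.55063359
  0.12059333]
```

```bash
python3 - <<'E'
from h import *
a=np.arctan2(27.5,-141.5)
print(ti()); robot.movep([456,337,190],tool(yawm(a),-1)); print(ti())
im,inf=shot('wrist','w1.png')
for n in ['vial_tray','vial_tray_handle','vial_tray_tongue','vial_tray_tail']: print(n,*pin(n,'wrist',inf))
print(ti())
E
```

```text
1.1
2.64
vial_tray (0.96, array([456.4, 338.1,  -1.5]), array([255., 169.])) (0.72, array([249.9, 322.3,   1.3]), array([124., 205.])) (0.66, array([525.1, 536.8,   2.5]), array([278.,  10.])) (0.3, array([385.8, 354.2,   4.1]), array([205., 168.]))
vial_tray_handle (0.82, array([458.9, 339.6,  49.8]), array([256., 176.])) (0.59, array([248.6, 328.1,  56.7]), array([102., 214.])) (0.17, array([531.5, 327. ,  -1.4]), array([307., 167.]))
vial_tray_tongue (0.7, array([385.5, 353.7,   4. ]), array([204., 169.])) (0.55, array([231.9, 398.3,   0.5]), array([ 97., 159.]))
vial_tray_tail (0.84, array([ 5.297e+02,  3.258e+02, -5.000e-01]), array([306., 168.])) (0.73, array([268.7, 251.4,   4. ]), array([148., 245.])) (0.57, array([449.6, 528. ,  -1.5]), array([222.,  30.]))
2.89
```

View pics/w1.png

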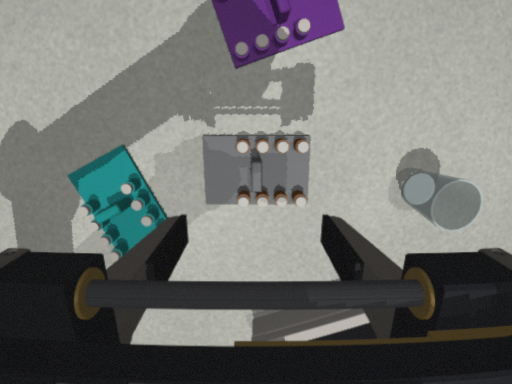

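The wrist view shows the grey plate with amber vials centred at (256,170), bare end left at (205,169), axes aligned with the jaws. That makes it the right tray. Purple is above it and turquoise to the left, both clear of the gripper. Grasp and lift next.

```bash
python3 - <<'E'
from h import *
a=np.arctan2(27.8,-143)
grip(0.6,50)
robot.movep([457,338,80],tool(yawm(a),-1))
robot.servo_line([457,338,13],feed=100)
grip(0.0,50); o=robot.observe(); print(ti(),o['grip_width']*92,o['contact_force'],o['tcp_pos'])
robot.servo_line([457,338,170],feed=150)
print(ti(),robot.observe()['contact_force'],robot.observe()['grip_width']*92)
# to standoff over shaker, off to far side so wrist sees the shaker
im,inf=shot('wrist','w2.png')
for n in ['vial_tray','vial_tray_handle','vial_tray_tongue','vial_tray_tail']: print(n,*pin(n,'wrist',inf)[:1])
print(ti(), robot.observe()['tcp_pos'])
E
```

```text
5.62 13.337356343105181 [ 0.21449093 -0.30358667  0.65825227] [457.19012679 338.04287748  13.11067001]
6.82 [ 0.66693835  0.33654468 -2.21821034] 13.792076767071215
vial_tray (0.91, array([525.8, 535.9,   3.4]), array([279.,   3.]))
vial_tray_handle (0.96, array([456.2, 339. , 206.3]), array([253., 235.]))
vial_tray_tongue (0.92, array([387.2, 351.8, 159.5]), array([167., 211.]))
vial_tray_tail (0.97, array([450.1, 526.9,   1.9]), array([219.,  24.]))
7.07 [456.78335716 337.75284712 169.33607215]
```

View pics/w2.png

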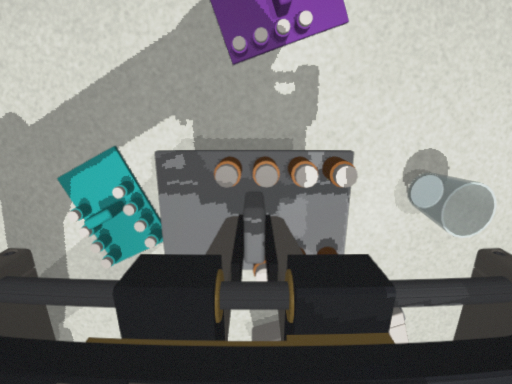

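The tray is held level, with its top edge at row 152 and the handle between the jaws at (253,240). Now I'll refine the shaker pose by fitting its box to the silhouettes from both fixed cameras.

```bash
cat > fit.py <<'E'
from h import *
from scipy.optimize import minimize
M=[];est=[]
box=np.array([[x,y,z] for x in(-110,110) for y in(-80,80) for z in(0,66)]+[[x,y,78] for x in(59,110) for y in(-80,80)])
for c in('scene','side'):
    im,inf=shot(c,c+'2.png'); m=viewer.silhouettes('shaker',c); M.append((inf,m[0]['mask'],c)); print(c,m[0]['confidence'],m[0]['mask'].sum())
    for n in('bay_floor','lip_edge'): print(n,*pin(n,c,inf)[:1])
def hull(p,inf,k=4):
    X=box@yawm(p[2]).T+[p[0],p[1],0]
    h=cv2.convexHull(np.array([px(inf,x) for x in X],np.float32))
    a=np.zeros((384,512),np.uint8); cv2.fillConvexPoly(a,np.round(h*16).astype(np.int32),255,cv2.LINE_AA,4); return a/255.
def cost(p): return sum(1-np.minimum(hull(p,i),m).sum()/np.maximum(hull(p,i),m).sum() for i,m,c in M)
for a0 in(183,188,193):
    s=np.array([[522,27,np.radians(a0)]]*4)+np.r_[np.zeros((1,3)),np.diag([8,8,.08])]
    r=minimize(cost,s[0],method='Nelder-Mead',options=dict(initial_simplex=s,maxiter=200)); print(r.x[:2],np.degrees(r.x[2]),r.fun)
out=[]
for i,m,c in M:
    im=cv2.imread(f'pics/{c}2.png'); 
    for Q in ([[-85,-60,50],[59,-60,50],[59,60,50],[-85,60,50]],[[-110,-80,66],[59,-80,66],[59,80,66],[-110,80,66]],[[59,-80,78],[110,-80,78],[110,80,78],[59,80,78]]):
        P=np.array([px(i,q) for q in np.array(Q)@yawm(r.x[2]).T+[r.x[0],r.x[1],0]]); cv2.polylines(im,[np.round(P*16).astype(np.int32)],True,(0,255,0),1,cv2.LINE_AA,4)
    u,v=px(i,[r.x[0],r.x[1],60]).astype(int); out.append(cv2.resize(im[v-65:v+65,u-65:u+65],(400,400),interpolation=cv2.INTER_CUBIC))
cv2.imwrite('pics/fit.png',np.hstack(out)); print(ti())
E
python3 fit.py
```

```text
scene 0.63 4678
bay_floor (0.79, array([519.9,  26. ,  44.2]), array([248., 211.]))
lip_edge (0.59, array([464. ,  18.5,  74.3]), array([230., 197.]))
side 0.95 6046
bay_floor (0.81, array([525.3,  30.5,  52.9]), array([266., 222.]))
lip_edge (0.93, array([464.6,  20.3,  71.8]), array([242., 222.]))
[521.75352035  34.88774662] 188.32976643045922 0.19313166515088664
[521.30280671  34.73612719] 188.6820421755899 0.19399303537901047
[520.89141726  34.73706815] 188.3752364026409 0.19351124032250866
7.47
```

View pics/fit.png

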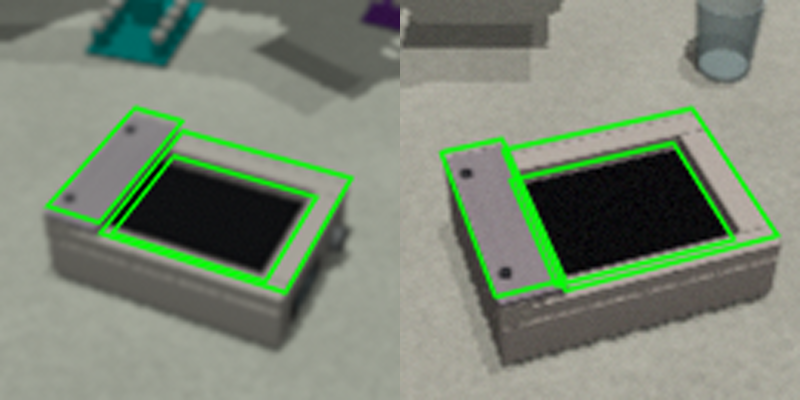

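The overlay agrees in yaw (188.4°) but sits about 6 mm too far toward +y in both views: the far rim is hugged, while the near floor edge shows below. The pinpoints agree on (522,28), so I'll use that. Next I go to a tilted standoff and check.

```bash
cat >> h.py <<'E'
SH=np.array([522,28,0.]); SY=np.radians(188.4)
def pose(xt,zt,th,dy=0.,zg=13.):
    R=yawm(SY); T=R@Ro.from_euler('y',th,degrees=True).as_matrix()
    o=SH+R@np.array([xt,dy,zt])-T@[75,0,0]
    return o+T@[0,0,zg], tool(T,-1)
def overlay(fn,xt=None,zt=None,th=None):
    out=[]
    for c in('scene','side'):
        im,i=shot(c); im=cv2.cvtColor(im,cv2.COLOR_RGB2BGR); raw=im.copy()
        for Q in ([[-110,-80,66],[59,-80,66],[59,80,66],[-110,80,66]],[[59,-80,78],[110,-80,78],[110,80,78],[59,80,78]],[[-85,-60,50],[59,-60,50],[59,60,50],[-85,60,50]]):
            P=np.array([px(i,q) for q in np.array(Q)@yawm(SY).T+SH]); cv2.polylines(im,[np.round(P*16).astype(np.int32)],True,(0,255,0),1,cv2.LINE_AA,4)
        u,v=px(i,SH+[0,0,80]).astype(int)
        out.append(np.vstack([cv2.resize(k[v-60:v+45,u-70:u+70],(400,300),interpolation=cv2.INTER_CUBIC) for k in(im,raw)]))
    cv2.imwrite('pics/'+fn,np.hstack(out))
E
python3 - <<'E'
from h import *
p,r=pose(30,110,20); 
for a in [(30,65,20),(78,53,20),(78,50,0)]: print(kin.ik(*pose(*a)) is not None)
robot.movep(p,r); o=robot.observe(); print(ti(),p,o['tcp_pos'],o['contact_force'])
overlay('o1.png')
for c in('scene','side'):
    _,inf=shot(c)
    for n in('vial_tray_tongue','vial_tray_tail','vial_tray_handle','lip_edge'):
        for d in pin(n,c,inf)[:4]:
            q=yawm(SY).T@(d[1]-SH)
            if np.hypot(*q[:2])<150: print(c,n,d[0],'shaker frame',q.round(1))
print(ti())
E
```

```text
True
True
True
8.68 [557.64415951  33.26347154 147.86751482] [557.97388468  34.40950726 148.11376579] [ 0.31327657  0.1573015  -1.87755692]
scene vial_tray_tongue 0.93 shaker frame [ 28.5   0.  109.9]
scene vial_tray_tail 0.92 shaker frame [-1.064e+02  1.000e-01  1.580e+02]
scene vial_tray_handle 0.67 shaker frame [-23.7  -1.2 183.8]
scene lip_edge 0.98 shaker frame [56.8  4.  71.8]
side vial_tray_tongue 0.91 shaker frame [ 29.4  -0.5 108. ]
side vial_tray_tail 0.83 shaker frame [-106.6   -0.9  164.5]
side vial_tray_handle 0.97 shaker frame [-20.    4.3 185.8]
side vial_tray_handle 0.73 shaker frame [-38.1  -2.5 133.9]
side lip_edge 0.74 shaker frame [57.5 -3.8 71.1]
9.28
```

View pics/o1.png

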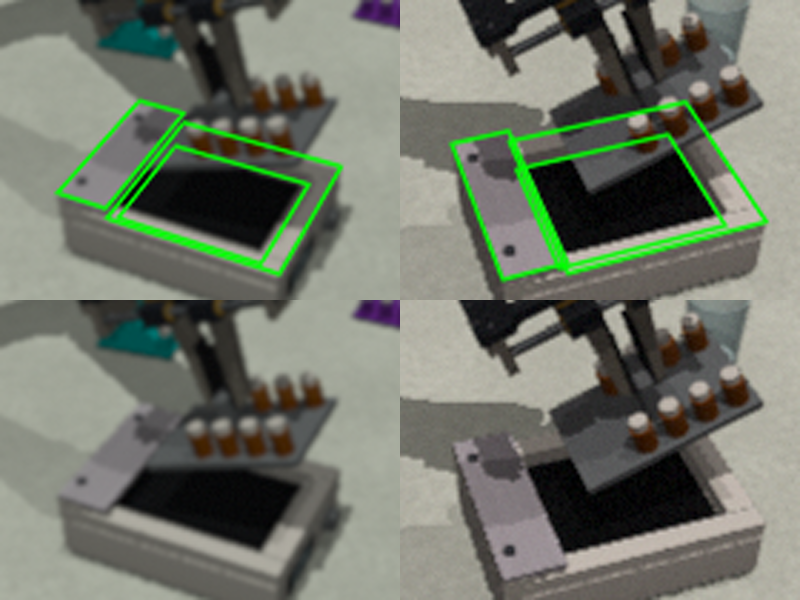

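The tongue measures (29,0,109) in the shaker frame against (30,0,110) commanded, and the lip quad matches the picture at side crop (455–565,132–278). Now I insert it and check before swinging.

```bash
python3 - <<'E'
from h import *
def go(xt,zt,th,feed):
    p,r=pose(xt,zt,th); robot.servo_line(p,feed=feed,rotation=r); o=robot.observe(); print((xt,zt,th),ti(),(np.array(o['tcp_pos'])-p).round(1),np.round(o['contact_force'],1))
    return np.linalg.norm(o['contact_force'])
go(32,75,20,60); go(38,55,20,50); go(60,53,20,40); go(76,53,20,30)
overlay('o2.png')
for c in('scene','side'):
    _,inf=shot(c)
    for n in('vial_tray_tongue','vial_tray_tail','vial_tray_handle'):
        for d in pin(n,c,inf)[:4]:
            q=yawm(SY).T@(d[1]-SH)
            if np.hypot(*q[:2])<150: print(c,n,d[0],q.round(1))
print(ti())
E
```

```text
(32, 75, 20) 10.02 [ 0.3 -0.2  0.2] [-0.5  0.2 -2. ]
(38, 55, 20) 10.58 [-0.1 -0.3 -0.2] [ 0.  -0.2 -0.8]
(60, 53, 20) 11.28 [0.3 0.1 0.2] [ 0.7  0.6 -1.7]
(76, 53, 20) 11.97 [0.2 0.  0.1] [ 0.2  0.  -1.7]
scene vial_tray_tongue 0.75 [75.5  1.4 54.4]
scene vial_tray_tail 0.88 [-61.7   0.5 102.6]
scene vial_tray_handle 0.61 [ 22.8  -0.7 123.9]
side vial_tray_tongue 0.65 [75.3  0.1 50.4]
side vial_tray_tail 0.62 [-60.3  -0.9 105.2]
side vial_tray_handle 0.66 [ 25.2   5.9 130.7]
12.47
```

View pics/o2.png

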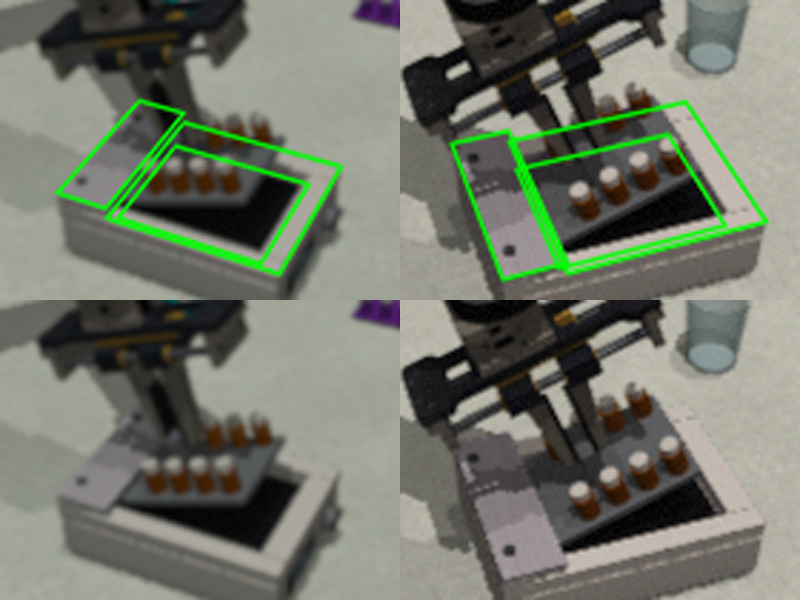

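The bare end is under the lip (hidden at side crop ~(545,540)), the tail is raised and there is no contact force. Swing down.

```bash
python3 - <<'E'
from h import *
def go(xt,zt,th,feed):
    p,r=pose(xt,zt,th); robot.servo_line(p,feed=feed,rotation=r); o=robot.observe(); print((xt,zt,th),ti(),(np.array(o['tcp_pos'])-p).round(1),np.round(o['contact_force'],1),np.round(o['wrist_torque'],2))
    return np.linalg.norm(o['contact_force'])
for a in [(76,52.5,15),(76,52,10),(76.5,51.5,5),(76.5,51,0),(76.5,50,0),(76.5,49.5,0)]:
    f=go(*a,30 if a[2] else 15)
    if f>12: break
robot.hold(.3); print(np.round(robot.observe()['contact_force'],1))
overlay('o3.png')
for c in('scene','side'):
    _,inf=shot(c)
    for n in('vial_tray_tongue','vial_tray_tail','vial_tray'):
        for d in pin(n,c,inf)[:4]:
            q=yawm(SY).T@(d[1]-SH)
            if np.hypot(*q[:2])<150: print(c,n,d[0],q.round(1))
print(ti())
E
```

```text
(76, 52.5, 15) 12.85 [ 0.   0.1 -0.2] [ 0.4  0.4 -2.1] [-0.07  0.48 -0.01]
(76, 52, 10) 13.23 [-0.6 -0.1 -0.3] [-1.1 -0.2 -1. ] [-0.11  0.33 -0.01]
(76.5, 51.5, 5) 13.62 [-0.6 -0.2 -0.2] [ 0.6  0.4 -1.4] [-0.07  0.18  0.  ]
(76.5, 51, 0) 14.24 [-0.4 -0.1 -0.1] [-0.4 -0.5 -0.8] [-0.09  0.09  0.06]
(76.5, 50, 0) 14.49 [-0.3 -0.1  0.1] [-0.6 -0.1 -0.7] [-0.14  0.1   0.02]
(76.5, 49.5, 0) 14.74 [-0.3 -0.   0.5] [-3.2 -0.2  5.7] [-0.13  0.66 -0.02]
[-2.4  0.3  4.8]
scene vial_tray_tongue 0.71 [77.1  2.6 50.7]
scene vial_tray_tail 0.63 [-69.3   0.5  48.9]
scene vial_tray 0.69 [ 0.6  3.1 48.9]
side vial_tray_tongue 0.95 [75.4  0.9 49.2]
side vial_tray_tongue 0.39 [-73.2  -0.7  52.1]
side vial_tray_tail 0.93 [-69.   -1.3  53.2]
side vial_tray 0.64 [ 3.6 -3.2 49.6]
15.54
```

View pics/o3.png

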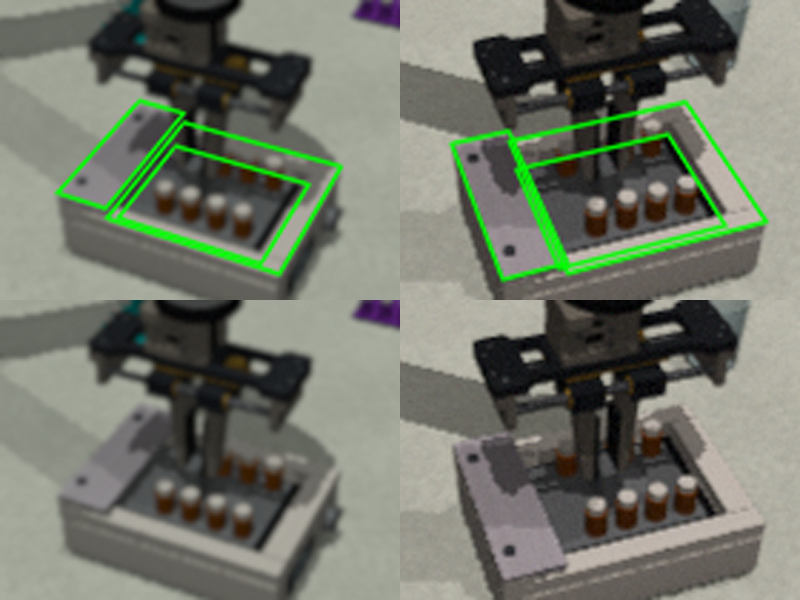

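The tray lies flat (tongue and tail both at z≈50) with 5 N of floor contact, and the tail gap shows at side crop (712,490). Release with a small opening, clear of the lip, then retreat.

```bash
python3 - <<'E'
from h import *
grip(0.33); o=robot.observe(); print(ti(),o['grip_width'],np.round(o['contact_force'],1))
p=np.array(o['tcp_pos']); robot.servo_line(p+[0,0,70],feed=80); robot.servo_line(p+[0,0,200],feed=200)
robot.movep([480,230,300],o['tcp_rot'])
print(ti()); overlay('o4.png')
for c in('scene','side'):
    _,inf=shot(c)
    for n in('vial_tray_tongue','vial_tray_tail','vial_tray','empty_tray','beaker','reagent'):
        for d in pin(n,c,inf)[:4]:
            q=yawm(SY).T@(d[1]-SH)
            if n[0]!='v': print(c,n,d[0],d[1])
            elif np.hypot(*q[:2])<150: print(c,n,d[0],q.round(1))
print(ti())
E
```

```text
15.98 0.33018152322696726 [ 0.9 -0.1  0.4]
18.66
scene vial_tray_tongue 0.76 [75.   6.4 50.9]
scene vial_tray_tail 0.58 [-71.2   3.2  49.2]
scene vial_tray 0.32 [ 2.4  1.8 98.7]
scene vial_tray 0.26 [-71.6   1.4  47.1]
scene empty_tray 0.91 [ 507.6 -338.9    4.1]
scene beaker 0.95 [690.1 264.   -2.5]
scene beaker 0.58 [462.9  19.1  75. ]
scene beaker 0.24 [590.2  37.3  49. ]
scene reagent 0.58 [ 694.  -281.4   -1.2]
side vial_tray_tongue 0.83 [75.   0.6 50.4]
side vial_tray_tail 0.65 [-69.8   1.4  53.1]
side vial_tray 0.82 [ 6.4  0.8 47.4]
side beaker 0.59 [693.7 270.9   2.6]
side reagent 0.64 [ 695.7 -282.6   -0.9]
side reagent 0.61 [523.5  24.9  -2.6]
19.46
```

View pics/o4.png

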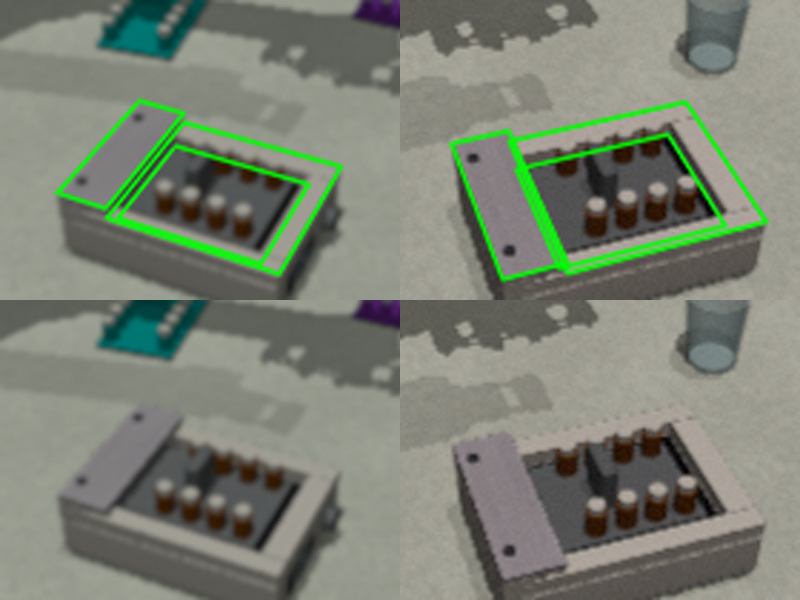

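The tray is flat in the bay with its bare end under the lip, and the gripper is clear. Handing in.

```bash
python3 -c "
from h import *
print(robot.job_done(), ti())"
```

```text
the job is handed in; nothing more can be done
the job is handed in; nothing more can be done
```

The vial tray is loaded in the shaker bay and the job is handed in. The last clock reading before that was 19.5 s of the 38 s allowed.

I gripped the grey tray with the amber vials by its handle and slid its bare end under the lip at a 20° tilt. I then swung the other end down until the floor pushed back with about 5 N, released it with a small opening and moved the arm clear.

**Last checks that agreed:**
- In the final pictures the tray lies flat, with its two end edges at about 50 and 51 mm (bay floor at 50 mm). In the shaker frame they are at x ≈ +75 and −71 mm.
- The beaker and jar read within about 6 mm of their first positions, which is network noise. The empty tray moved under 2 mm in the scene camera; the side camera did not detect it.
- After the lift, the largest force I read was about 7 N. I only read it at the stops between moves.

**Checks that disagreed:**
- The shaker pose fitted from silhouettes was about 7 mm off in y from the point detections. I used the point detections, and the overlay and the fit in the bay bore that out.
- A few low-confidence detections were plainly wrong, such as "beaker" on the lip and "reagent" on the shaker.

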